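Fish the dropped nut out from between the parts boxes

ROBOT

A 6-joint arm with a two-finger parallel gripper is mounted at the origin on the work surface. World frame = base frame: x ahead of the robot, y to its left, z up, the work surface at z = 0. Lengths are in m, angles in rad, forces in N, time in s.
With the tool pointing down it reaches from about 0.275 to 0.725 m from the base axis. Payload 5.6 kg.
Tool frame: the origin (TCP) lies at the very end of the fingers, on their centre line; the grasp point (between the pads) lies 19 mm behind it; z points along the fingers, y is the line along which they close (so a half turn about z gives the same grasp; the last joint's range is limited). The gripper opens to 85 mm and grips with 20 to 120 N. Pads are 22 mm wide; open, the fingers measure 114 mm over their backs; the gripper's body (76 mm by 85 mm) begins 54 mm behind the grasp point. The pads swing forward as they close: fully open they stand 13 mm farther back than shut.
Start: joints at [-0.819, 0.255, 0.108, 0, -1.424, -0.285], TCP at [0.248, -0.491, 0.231] pointing down, gripper open.
Joint ranges: [-2.95, 2.95], [-1.21, 1.97], [-1.09, 1.5], [-2.87, 1.71], [-2.94, -0.07], [-3.05, 3.05]. Speed limits (rad/s): [2.57, 2.57, 3.14, 3.14, 3.14, 3.14].

INTERFACE

Orientations are given as a rotation vector (axis times angle).
In Python, from workcell import ctrl gives the robot as it stands.
- The arm moves only by the tool carry_out, never from a script. Its argument "plan" is one flat list of numbers, 7 for each row, row after row: the turn, a rotation vector about the tool's x, y, z in rad, then the shift along the tool's x, y, z in cm, then the opening in per cent of the stroke, from 0 (shut) to 100 (fully open). A call has 1 to 12 rows; each row is the pose to reach, as a shift and turn from the pose commanded when the call began, along the tool's axes at that moment; what a row does not reach only later rows make up. A row lasts 1/12 s, in which the tool goes at most 41.7 mm and 7.16 degrees, less where a joint would pass 70% of its speed; a pose out of reach is approached as far as the arm can. A call with a gripper value outside its range is refused whole. The fingers move at their own pace and stop on an object; the grip force is fixed at half the most. Time passes only in rows, so rows that repeat a pose let the fingers close. It gives the time, the measured TCP pose, the force, the opening and the grip force at its end, in the units of the state.
- ctrl.get_obs(): the state, without advancing time (a new reading comes with each control period).
- ctrl.camera(name): name is "scene" or "top"; returns the picture (420x560x3 uint8, red, green, blue); there is no depth.
- ctrl.calibration(name): a dict with "fx", "fy", "cx", "cy" (pixels), "cam_to_world" (4x4, takes a point from camera to world coordinates). Camera axes: x right, y down, z forward; pixel columns grow to the right and rows downward; lengths in m; the calibration is good to about 2 mm. A picture is of the moment at which its call begins. calibration takes no time and is no camera call.
- ctrl.finish_job(): hands the job in; it is judged then, once.
The state is a dict: "clock": time; "q": joint angles; "qvel": joint speeds; "joint_torque": joint torques, N m; "tool_pos": TCP position; "orientation": TCP orientation; "force": force on the tool from outside, world axes, zero at the start; "torque": the same for the moment, N m; "gripper_width": opening from 0.0 (shut) to 1.0 (fully open); "gripper_force": force on a finger pad.
Only numpy, scipy, OpenCV 4.12 (cv2) and the standard library are available. Lean on these libraries where they do the work, as an engineer would, in place of code of your own. Each camera call takes 0.05 s, during which the arm holds its last target. There are 200 camera calls.

TASK

The big steel hex nut has dropped into one of the two narrow gaps between the three parts boxes. Take the bent rod from its rest by its wooden handle, reach down into the gap with its hanging leg and drag the nut out at the front of the boxes, towards the robot, until it lies fully out of the gap on the open bench; then lay the rod back on its rest as it was. Do not touch the nut with the fingers, and leave the wooden offcut in the other gap where it is.

Things in the scene. Friction and masses are not known exactly. Their poses are not given: they have to be found in the camera images.
- hook_grip (a point): Bent rod, 120 g. Point: centre of its wooden handle, 140 (x) x 16 (y) x 24 mm (z). A 7 mm steel rod runs on along +x to 100 mm from the point, then bends down (-z); the leg's tip is 125 mm below the point. Grip mid-handle, 40 N or more. It starts level, point 150 mm above the bench, on a fixed grey rest: uprights 50 mm either side along x, flared cradles 30 mm wide at the bottom, 60 mm at the top.
- nut_center (a point): Steel hex nut, 36 mm across flats, 42 across corners, 19 mm thick, 24 mm hole, about 110 g, lying flat on the bench in the left or right gap, its centre 30 to 70 mm behind the boxes' front faces. Point: its centre, 9.5 mm above the bench; z is the hole's axis.
- boxes: Three fixed parts boxes in a row, grey, wooden, grey, each 170 mm deep (x), 65 mm tall; widths 70, 75, 70 mm. Origin: bench level, middle of the row; x points along the gaps away from the robot (front faces at x = -85 mm), y along the row to the left. Two straight gaps 50 mm wide, centred on y = +62.5 and -62.5 mm, open above, in front and behind; their floor is the bench.
- offcut_center (a point): Wooden offcut, a plain block 40 x 26 x 19 mm, about 20 g, lying in the gap that does not hold the nut; to be left alone. Point: its centre.
Not all that is in view belongs to the job. Of the things shaped like the part that bears nut_center, the bare steel one is meant.

How it is judged:
On the way, in this order (a step that is already met when the one before it is completed fails the run):
1. the rod is lifted off its rest (distance of hook_grip from where it was at the start of the episode above 0.06 m), for 0.1 s.
2. the rod pulls on the nut in the gap (contact force between hook and nut above 0.05 N and x of nut_center in the frame of boxes above -0.09 m), for 0.04 s.
3. the nut has come out of the gap at the front (x of nut_center in the frame of boxes below -0.103 m), for 0.1 s.
At the end, for the whole second after the job is handed in: The nut rests on the bench with its centre at least 18 mm in front of the boxes' front faces (so wholly out of the gap), and the rod rests level (within 10 degrees) on its rest, its handle's centre within 30 mm of where it began, both still (x of nut_center in the frame of boxes below -0.103 m and height (world z) of nut_center between 0 and 0.03 m and linear speed of each of nut, hook below 0.02 m/s and distance of hook_grip from where it was at the start of the episode below 0.03 m and angle between hook_grip's own z axis and vertical below 0.17 rad); the robot touches nothing.
It fails at once if the fingers touch the nut (contact force between the fingers and nut above 0.2 N).
It fails at once if the offcut is moved by more than 20 mm (distance of offcut_center from where it was at the start of the episode above 0.02 m).
It also fails if it takes over 45 s, if anything falls off the work surface, if the arm or the gripper's body presses on something with over 40 N, if the wrist force passes 120 N, or if a joint passes its speed limit or range.

## Working session

There is one attempt and no reset: what is moved stays moved. The work goes in short steps, Python scripts to look and compute and a tool call to move; the robot and the scene stay as the last step left them, time stands still between calls to the robot, and variables do not carry over. Pictures are saved under pics/ and viewed, at most 10 in all, crops included, and the job is handed in when it is done.

Besides the shell and the picture viewer there is one more tool, called after ">>>" as name(argument=value, ...), one argument or row to a line, values as JSON. carry_out: Moves the arm, as the interface text tells. Its arguments: {"type":"object","properties":{"plan":{"type":"array","items":{"type":"number"}}},"required":["plan"]}

```bash
mkdir -p pics
python3 - <<'E'
from workcell import ctrl
import cv2
for n in("scene","top"):
    im=ctrl.camera(n); cv2.imwrite(f"pics/{n}0.png",im[:,:,::-1])
    c=ctrl.calibration(n); print(n,c)
o=ctrl.get_obs();print(o)
E
```

```text
scene {'fx': 542.5978000240835, 'fy': 542.5978000240835, 'cx': 278.60932441359483, 'cy': 211.76948977823176, 'cam_to_world': array([[ 0.21406791,  0.83252435, -0.51095806,  1.12037598],
       [ 0.97681302, -0.1806487 ,  0.11490157, -0.19267628],
       [ 0.00335445, -0.52370723, -0.85189171,  0.99281147],
       [ 0.        ,  0.        ,  0.        ,  1.        ]])}
top {'fx': 391.49317137907417, 'fy': 391.49317137907417, 'cx': 283.5609534401133, 'cy': 207.64408573361388, 'cam_to_world': array([[ 0.00594025, -0.98940907,  0.14503242,  0.46721903],
       [-0.99983311, -0.0033709 ,  0.017955  , -0.0651566 ],
       [-0.01727595, -0.14511488, -0.98926398,  0.87267135],
       [ 0.        ,  0.        ,  0.        ,  1.        ]])}
{'clock': 0.1, 'q': array([-8.19430964e-01,  2.55699959e-01,  1.07150523e-01, -4.26618839e-04,
       -1.42392048e+00, -2.84601857e-01]), 'qvel': array([-0.00012667,  0.00025724,  0.00309411,  0.00100599, -0.00117814,
       -0.00103731]), 'joint_torque': array([-2.85611604e-03, -3.87602699e+01,  2.38475311e+01,  5.37785724e+00,
       -3.73889940e-03,  5.67484705e-06]), 'tool_pos': array([ 0.24735129, -0.49074531,  0.23048573]), 'orientation': array([ 7.26349674e-01, -3.05599590e+00, -2.61181109e-03]), 'force': array([ 0.83820575,  0.27504384, -0.16972016]), 'torque': array([ 0.03025985, -0.0006347 , -0.00176747]), 'gripper_force': 0.0, 'gripper_width': 1.0025705790975954}
```

View pics/scene0.png

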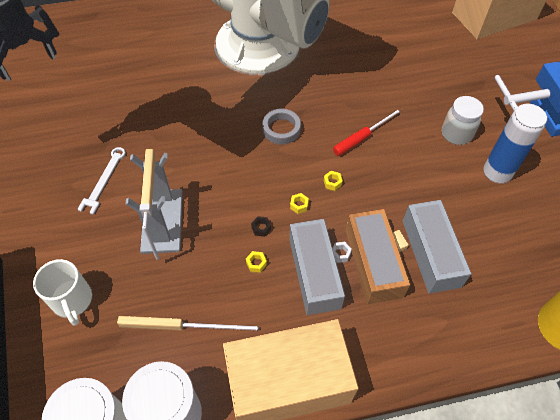

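View pics/top0.png

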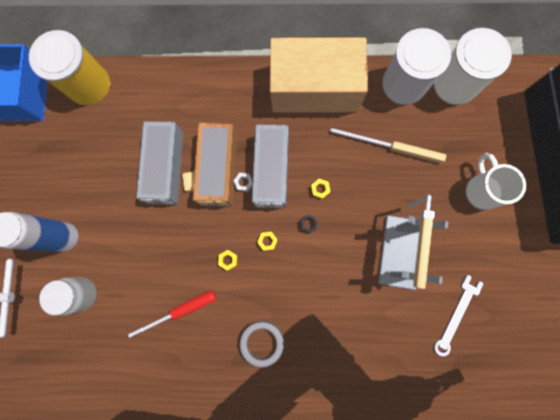

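The scene view shows a bare steel nut at (343,252), between the wooden box and one grey box. In the top view the same nut is at (243,181). The yellow nuts at top (320,188), (267,241) and (228,260), and the black one at (308,224), are on the open bench, painted or coloured, so they don't fit. The offcut is at top (188,181). Next I'll confirm with enlarged crops.

Run:
```python
import cv2,numpy as np
t=cv2.imread("pics/top0.png");s=cv2.imread("pics/scene0.png")
r=lambda im,x,y,w,h,k:cv2.resize(im[y:y+h,x:x+w],None,fx=k,fy=k,interpolation=cv2.INTER_CUBIC)
cv2.imwrite("pics/c1.png",np.hstack([r(t,130,110,160,110,5)]))
cv2.imwrite("pics/c2.png",np.hstack([r(t,370,185,80,115,5),r(s,115,140,80,115,5)]))
```

```text
(no output)
```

View pics/c1.png

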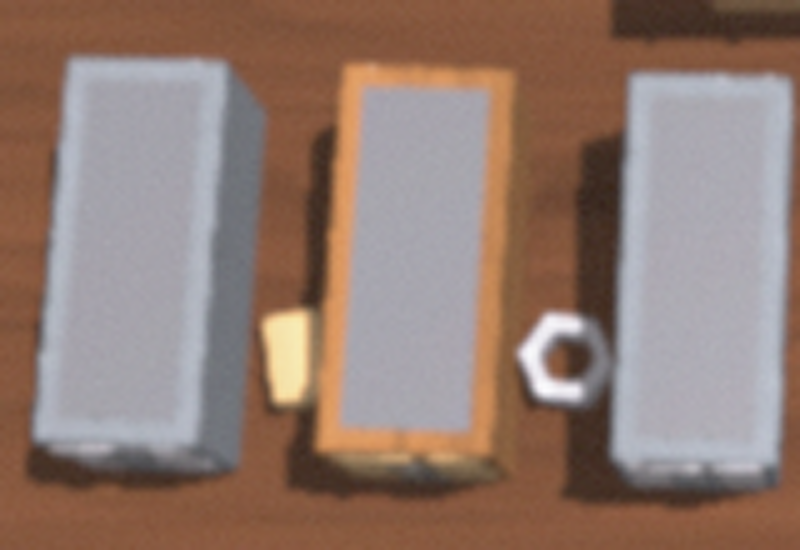

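View pics/c2.png

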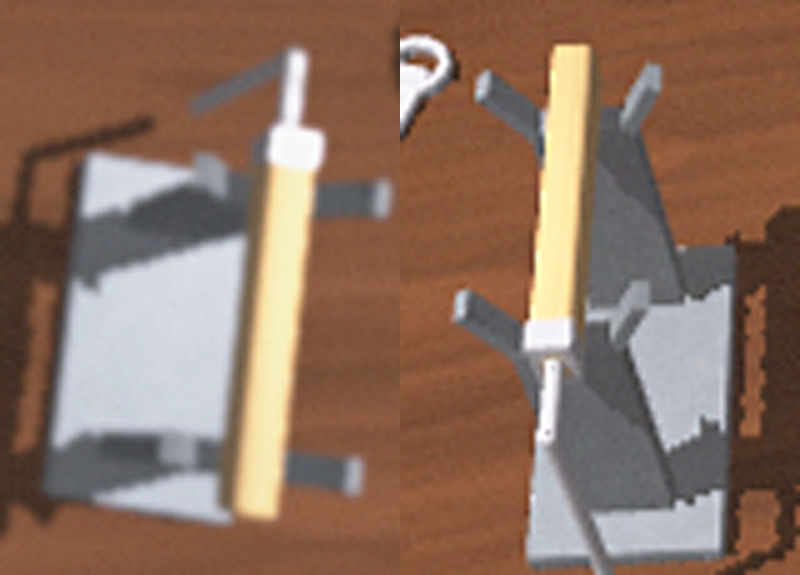

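The crops confirm it: the bare steel nut is at top (243,181), in the right gap (−y). The offcut is in the left gap. The rod lies on its cradles with the handle end nearest the robot, the bend pointing away.

```bash
cat > h.py <<'E'
import numpy as np
from workcell import ctrl
def plane(n,uv,z):
    c=ctrl.calibration(n);T=c["cam_to_world"];uv=np.atleast_2d(uv)
    d=np.c_[(uv[:,0]-c["cx"])/c["fx"],(uv[:,1]-c["cy"])/c["fy"],np.ones(len(uv))]@T[:3,:3].T
    return T[:3,3]+d*((z-T[2,3])/d[:,2])[:,None]
def proj(n,P):
    c=ctrl.calibration(n);T=c["cam_to_world"];p=(np.atleast_2d(P)-T[:3,3])@T[:3,:3]
    return np.c_[c["fx"]*p[:,0]/p[:,2]+c["cx"],c["fy"]*p[:,1]/p[:,2]+c["cy"]]
E
python3 - <<'E'
from h import *
from scipy.optimize import least_squares
cr=lambda a,o:np.array(a)/5+np.array(o)-.4
B=cr([(70,57),(225,60),(33,440),(197,443),(345,65),(515,70),(318,450),(492,455),(630,73),(790,75),(612,460),(775,465)],(130,110))
M=np.array([(x,y) for l,r in((145.0-.5*5,72.5),(37.5,-37.5),(-87.5,-157.5)) for x in(85,-85) for y in((l if l<100 else 157.5),(87.5 if l>100 else r))])/1e3
W=plane("top",B,.065)[:,:2]
def f(p):
    c,s=np.cos(p[2]),np.sin(p[2]);return M@np.array([[c,s],[-s,c]])+p[:2]
r=least_squares(lambda p:(f(p)-W).ravel(),[.6,0,0]);p=r.x
print("boxes",p,"res mm",np.abs(r.fun).max()*1e3)
nt=plane("top",cr([(565,359)],(130,110)),.017)[0]; ns=plane("scene",[(343,252)],.013)[0]
c,s=np.cos(p[2]),np.sin(p[2])
for n in(nt,ns):print("nut",n,"in boxes",np.array([[c,s],[-s,c]])@(n[:2]-p[:2]))
# hook: x,y,z,yaw,pitch ; points in hook frame
H=np.array([(-70,8,12),(-70,-8,12),(100,0,3)])/1e3
ot=cr([(236,517),(278,519),(297,50)],(370,185)); os_=cr([(192-39,45),(192,45),(146,440)],(115,140))
from scipy.spatial.transform import Rotation as R
def g(q):
    P=R.from_euler('zy',[q[3],q[4]]).apply(H)+q[:3]
    return np.r_[(proj("top",P)-ot).ravel(),(proj("scene",P)[:]-os_).ravel()]
g0=plane("top",cr([(270,330)],(370,185)),.16)[0]
# scene left/right order: check both
for sw in(0,1):
    if sw: os_=cr([(192,45),(153,45),(146,440)],(115,140))
    r=least_squares(g,[*g0[:2],.15,0,0]);print("hook",r.x,"cost",r.cost,r.fun.round(1))
E
```

```text
boxes [ 0.68568618  0.10066992 -0.03035742] res mm 1.5721286426422925
nut [0.65164799 0.04230549 0.017     ] in boxes [-0.03225099 -0.0593707 ]
nut [0.65394886 0.04660466 0.013     ] in boxes [-0.03008167 -0.05500366]
hook [ 0.49804842 -0.30634775  0.14999523 -0.15256337  0.0027985 ] cost 66.53954522173754 [-0.8 -1.  -0.1  0.1 -0.2  0.7  7.5 -0.2 -8.6  0.2 -0.1 -0.5]
hook [ 0.49812822 -0.3063002   0.15022099 -0.15277871  0.00519086] cost 1.545488251121914 [-0.7 -1.1 -0.1  0.  -0.2  0.6 -0.3 -0.2 -0.8  0.1 -0.1 -0.4]
```

```bash
cat >> h.py <<'E'
from scipy.spatial.transform import Rotation as R
def rel(p,yaw):
    """shift (cm) and turn from the present pose to TCP p, tool down, tool x at world angle yaw"""
    o=ctrl.get_obs();R0=R.from_rotvec(o["orientation"])
    c,s=np.cos(yaw),np.sin(yaw);R1=R.from_matrix(np.array([[c,s,0],[s,-c,0],[0,0,-1]]))
    print("t",round(o["clock"],2),"turn",(R0.inv()*R1).as_rotvec().round(3),"shift",(R0.inv().apply(np.array(p)-o["tool_pos"])*100).round(2),"F",o["force"].round(1),"w",round(o["gripper_width"],3),"q",o["q"].round(2))
E
python3 - <<'E'
from h import *
rel([.498,-.306,.235],-.153+np.pi)
print(plane("top",[(267,241),(228,260),(308,224),(320,188)],.01).round(3))
E
```

```text
t 0.1 turn [ 0.002 -0.001  0.62 ] shift [-30.7    5.22  -0.44] F [ 0.8  0.3 -0.2] w 1.003 q [-0.82  0.26  0.11 -0.   -1.42 -0.28]
[[ 0.519 -0.013  0.01 ]
 [ 0.477  0.072  0.01 ]
 [ 0.557 -0.104  0.01 ]
 [ 0.638 -0.131  0.01 ]]
```

>>> carry_out(
  plan=[0,0,0.12,-4,0.7,0,100,0,0,0.24,-8,1.4,0,100,0,0,0.36,-12,2.1,-0.2,100,0,0,0.48,-16,2.8,-0.4,100,0,0,0.6,-20,3.5,-0.4,100,0,0,0.62,-24,4.1,-0.4,100,0,0,0.62,-28,4.8,-0.4,100,0,0,0.62,-30.7,5.2,-0.4,100,0,0,0.62,-30.7,5.2,-0.4,100,0,0,0.62,-30.7,5.2,-0.4,100],
)

```text
clock: 0.93
tool_pos: [0.4994, -0.3049, 0.2341]
orientation: [-0.235, -3.131, -0.001]
force: [0.4, 0.0, 0.8]
gripper_width: 1.0
gripper_force: 0.0
```

Run:
```python
from h import *
import cv2
rel([.498,-.306,.131],-.153+np.pi)
a=ctrl.camera("scene");b=ctrl.camera("top")
k=lambda im,x,y:cv2.resize(im[y:y+140,x:x+100],None,fx=4,fy=4)
cv2.imwrite("pics/a1.png",np.hstack([k(b,360,170),k(a,105,110)])[:,:,::-1])
```

```text
t 0.93 turn [ 0.001 -0.002  0.003] shift [ 0.11 -0.13 10.31] F [0.4 0.  0.8] w 1.0 q [-0.28  0.33  0.21 -0.   -1.46 -1.44]
```

View pics/a1.png

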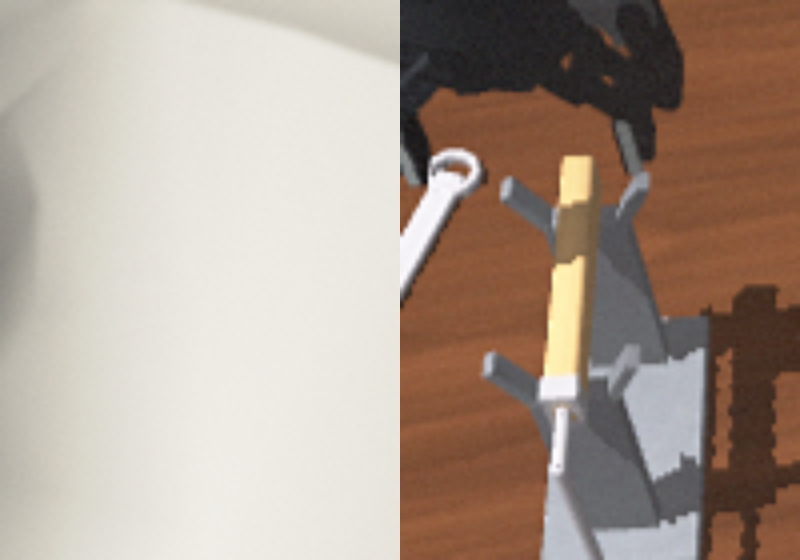

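The top view is blocked by the arm. In the scene crop the open fingers (tips around (415,170) and (635,150)) straddle the handle line, still above it. Lowering and gripping now.

>>> carry_out(
  plan=[0,0,0,0.1,-0.1,3,100,0,0,0,0.1,-0.1,6,100,0,0,0,0.1,-0.1,8,100,0,0,0,0.1,-0.1,9.5,100,0,0,0,0.1,-0.1,10.3,100,0,0,0,0.1,-0.1,10.3,100,0,0,0,0.1,-0.1,10.3,60,0,0,0,0.1,-0.1,10.3,20,0,0,0,0.1,-0.1,10.3,0,0,0,0,0.1,-0.1,10.3,0,0,0,0,0.1,-0.1,10.3,0,0,0,0,0.1,-0.1,10.3,0],
)

```text
clock: 2.03
tool_pos: [0.4975, -0.3075, 0.133]
orientation: [0.24, 3.131, -0.001]
force: [-2.1, 1.0, 1.8]
gripper_width: 0.174
gripper_force: 58.7
```

>>> carry_out(
  plan=[0,0,0,0,0,0,0,0,0,0,0,0,0,0,0,0,0,0,0,0,0],
)

```text
clock: 2.28
tool_pos: [0.4975, -0.3075, 0.1329]
orientation: [0.24, 3.131, -0.001]
force: [-0.3, 0.1, 4.8]
gripper_width: 0.173
gripper_force: 59.4
```

>>> carry_out(
  plan=[0,0,0,0,0,-1,0,0,0,0,0,0,-3,0,0,0,0,0,0,-6,0,0,0,0,0,0,-9,0,0,0,0,0,0,-9,0,0,0,0,0,0,-9,0],
)

```text
clock: 2.78
tool_pos: [0.4979, -0.3077, 0.2244]
orientation: [0.24, 3.129, -0.001]
force: [-0.3, 1.0, -2.2]
gripper_width: 0.175
gripper_force: 58.7
```

Run:
```python
from h import *
p=np.array([.6857,.1007]);c,s=np.cos(-.0304),np.sin(-.0304)
for lx in(.004,-.100):
    b=p+np.array([[c,-s],[s,c]])@np.array([lx-.100,-.060]); print(b)
    rel([*b,.222],-.0304+np.pi)
```

```text
[0.58792064 0.04364567]
t 2.78 turn [-0.001  0.004 -0.123] shift [-3.53 36.09  0.23] F [-0.3  1.  -2.2] w 0.175 q [-0.29  0.32  0.19  0.   -1.43 -1.44]
[0.48396869 0.04680679]
t 2.78 turn [-0.001  0.004 -0.123] shift [ 6.79 34.82  0.19] F [-0.3  1.  -2.2] w 0.175 q [-0.29  0.32  0.19  0.   -1.43 -1.44]
```

>>> carry_out(
  plan=[0,0,-0.01,-0.3,2,0,0,0,0,-0.03,-0.7,5,0,0,0,0,-0.04,-1,8.5,0,0,0,0,-0.05,-1.4,12,0,0,0,0,-0.06,-1.7,16,0,0,0,0,-0.08,-2,20,0,0,0,0,-0.09,-2.4,24,0,0,0,0,-0.1,-2.7,28,0,0,0,0,-0.11,-3,31,0,0,0,0,-0.12,-3.3,34,0,0,0,0,-0.123,-3.5,36.1,0,0,0,0,-0.123,-3.5,36.1,0,0],
)

```text
clock: 3.78
tool_pos: [0.5866, 0.0478, 0.22]
orientation: [-0.041, -3.138, -0.001]
force: [-0.3, 0.5, -1.0]
gripper_width: 0.181
gripper_force: 58.7
```

Run:
```python
from h import *
import cv2
rel([.588,.0436,.222],-.0304+np.pi)
a=ctrl.camera("scene");b=ctrl.camera("top")
k=lambda im,x,y:cv2.resize(im[y:y+140,x:x+100],None,fx=4,fy=4)
cv2.imwrite("pics/b1.png",np.hstack([k(b,190,110),k(a,300,160)])[:,:,::-1])
```

```text
t 3.78 turn [ 0.    -0.004  0.004] shift [-0.15 -0.42 -0.2 ] F [-0.3  0.5 -1. ] w 0.181 q [ 0.35  0.34  0.19 -0.   -1.43 -1.94]
```

View pics/b1.png

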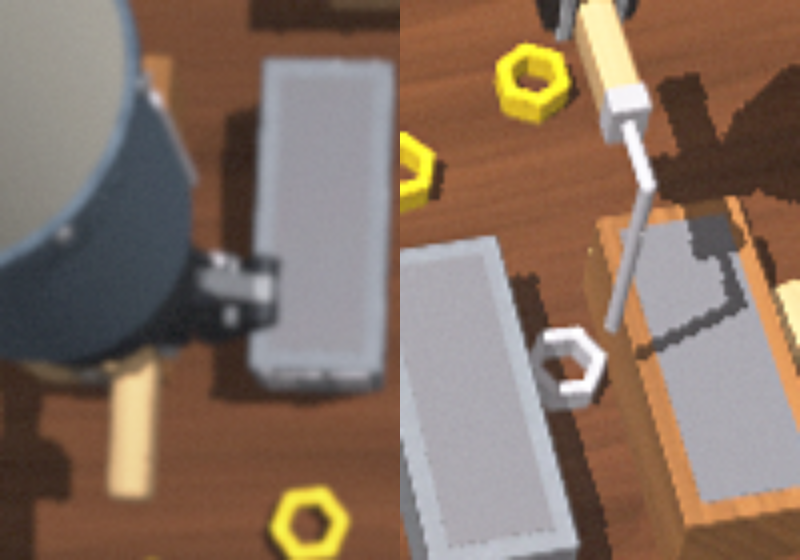

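The scene crop shows the rod level in the grip, with the bend at image (362,206) and the leg tip at (353,242). The nut is at (342,252). In the top view the leg tip is near (238,155). Triangulating the tip.

Run:
```python
from h import *
from scipy.optimize import least_squares
p=np.array([.6857,.1007]);c,s=np.cos(.0304),np.sin(.0304)
tb=lambda P:(np.array([[c,-s],[s,c]])@(P[:2]-p)).round(4)
for n,t,sc in(("tip",(238.2,155),(353,242)),("bend",(227.5,133.5),(362.5,205.5)),("nut",(243,181.5),(342.5,251.7))):
    r=least_squares(lambda P:np.r_[(proj("top",P)-t).ravel(),(proj("scene",P)-sc).ravel()],[.69,.04,.1])
    print(n,r.x.round(4),tb(r.x),r.fun.round(1))
P=ctrl.get_obs()["tool_pos"]; e=np.array([np.cos(-.03),np.sin(-.03),0])
tip=P+.1*e+[0,0,.017-.125];print("pred tip",tip,tb(tip),proj("top",tip),proj("scene",tip))
```

```text
tip [0.6855 0.0432 0.1132] [ 0.0015 -0.0575] [-1.5 -0.3 -1.4  0.2]
bend [0.6863 0.0438 0.2401] [ 0.0023 -0.0569] [-1.3 -0.2 -1.3  0.2]
nut [0.6528 0.0441 0.0126] [-0.0312 -0.0576] [-1.  -0.2 -0.9  0.1]
pred tip [0.68608556 0.04163987 0.11274675] [ 0.0022 -0.059 ] [[237.52934472 154.49363552]] [[350.85986745 242.74799359]]
```

>>> carry_out(
  plan=[0,0,0,-0.2,0,2,0,0,0,0,-0.2,0,4.5,0,0,0,0,-0.2,0,7,0,0,0,0,-0.2,0,9,0,0,0,0,-0.2,0,10,0,0,0,0,-0.2,0,10.6,0,0,0,0,-0.2,0,10.6,0,0,0,0,-0.2,0,10.6,0],
)

```text
clock: 4.55
tool_pos: [0.5894, 0.0436, 0.1173]
orientation: [0.048, 3.14, -0.0]
force: [-0.1, 0.1, -1.4]
gripper_width: 0.178
gripper_force: 58.8
```

Run:
```python
from h import *
import cv2
rel([.588,.0436,.115],-.0304+np.pi)
a=ctrl.camera("scene")
cv2.imwrite("pics/b2.png",cv2.resize(a[150:290,280:420],None,fx=4,fy=4)[:,:,::-1])
```

```text
t 4.55 turn [-0.     0.001 -0.   ] shift [ 0.14 -0.    0.23] F [-0.1  0.1 -1.4] w 0.178 q [ 0.34  0.39  0.01  0.   -1.19 -1.94]
```

View pics/b2.png

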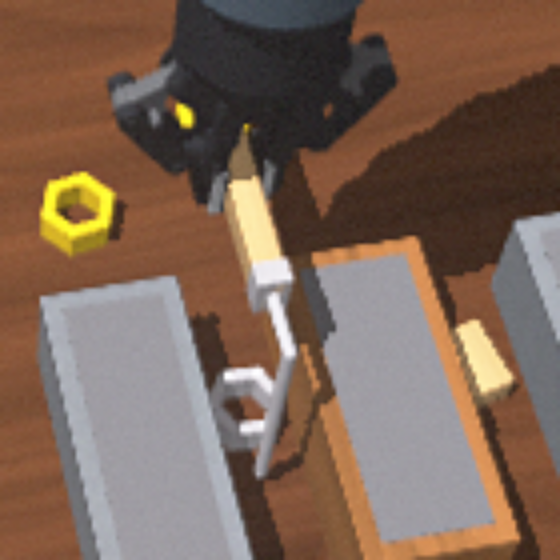

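The leg stands in the right gap, just behind the nut (tip at crop (262,470), nut at (245,405)). Dragging it towards the robot.

>>> carry_out(
  plan=[0,0,0,0.4,0,0.2,0,0,0,0,0.8,0,0.2,0,0,0,0,1.2,0,0.2,0,0,0,0,1.8,0,0.2,0,0,0,0,2.4,0,0.2,0,0,0,0,3,0,0.2,0,0,0,0,3.6,0,0.2,0,0,0,0,4.2,0,0.2,0,0,0,0,4.8,0,0.2,0,0,0,0,5.4,0,0.2,0,0,0,0,6,0,0.2,0,0,0,0,6.6,0,0.2,0],
)

```text
clock: 5.6
tool_pos: [0.5224, 0.046, 0.1144]
orientation: [0.047, 3.141, 0.0]
force: [-0.1, -0.2, -0.9]
gripper_width: 0.177
gripper_force: 58.8
```

>>> carry_out(
  plan=[0,0,0,0.5,0,0,0,0,0,0,1,0,0,0,0,0,0,1.5,0,0,0,0,0,0,2,0,0,0,0,0,0,2.5,0,0,0,0,0,0,3,0,0,0,0,0,0,3.4,0,0,0,0,0,0,3.8,0,0,0,0,0,0,3.8,0,0,0,0,0,0,3.8,0,0,0],
)

```text
clock: 6.43
tool_pos: [0.4843, 0.0471, 0.1141]
orientation: [-0.047, -3.14, 0.0]
force: [-0.4, -0.4, -1.2]
gripper_width: 0.177
gripper_force: 58.8
```

Run:
```python
from h import *
import cv2
rel([.498,-.3075,.222],-.153+np.pi)
a=ctrl.camera("scene")
cv2.imwrite("pics/b3.png",cv2.resize(a[130:270,280:420],None,fx=4,fy=4)[:,:,::-1])
```

```text
t 6.43 turn [-0.    -0.001  0.123] shift [ -2.43 -35.4  -10.79] F [-0.4 -0.4 -1.2] w 0.177 q [ 0.42  0.2  -0.27 -0.   -1.1  -2.02]
```

View pics/b3.png

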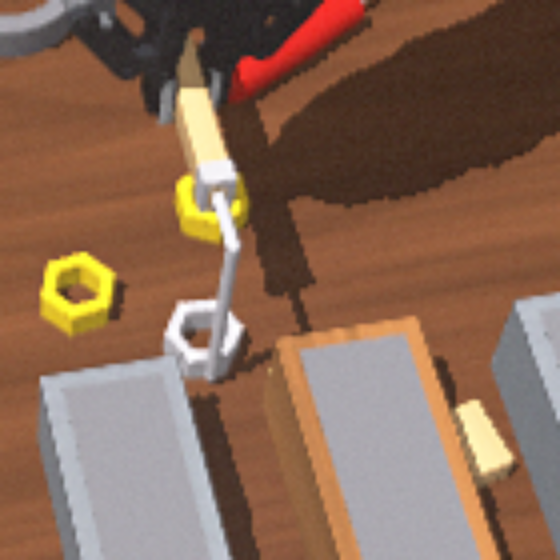

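The nut lies out in front of the boxes at crop (205,338), with the leg still behind it. Checking the number before I lift.

Run:
```python
from h import *
P=plane("scene",[(331.2,214.5)],.0126)[0];c,s=np.cos(.0304),np.sin(.0304)
print(P,np.array([[c,-s],[s,c]])@(P[:2]-[.6857,.1007]))
```

```text
[0.56265939 0.04677496 0.0126    ] [-0.12134469 -0.05763998]
```

>>> carry_out(
  plan=[0,0,0,-0.4,0,0,0,0,0,0,-0.6,0,-1,0,0,0,0,-0.6,0,-3,0,0,0,0,-0.6,0,-6,0,0,0,0,-0.6,0,-9,0,0,0,0,-0.6,0,-11,0,0,0,0,-0.6,0,-11,0],
)

```text
clock: 7.07
tool_pos: [0.4936, 0.0471, 0.2291]
orientation: [0.047, 3.133, 0.002]
force: [1.3, 0.9, -0.5]
gripper_width: 0.174
gripper_force: 58.8
```

Run:
```python
from h import *
rel([.498,-.3075,.223],-.153+np.pi)
```

```text
t 7.07 turn [0.002 0.008 0.123] shift [ -1.49 -35.44   0.56] F [ 1.3  0.9 -0.5] w 0.174 q [ 0.41  0.14 -0.04  0.   -1.38 -2.01]
```

>>> carry_out(
  plan=[0,0,0.01,-0.1,-2,0,0,0,0,0.03,-0.3,-5,0,0,0,0,0.04,-0.5,-8.5,0,0,0,0,0.05,-0.7,-12,0,0,0,0,0.06,-0.9,-16,0,0,0,0,0.08,-1.1,-20,0,0,0,0,0.09,-1.3,-24,0,0,0,0,0.1,-1.5,-28,0,0,0,0,0.11,-1.6,-31,0,0,0,0,0.12,-1.7,-34,0,0,0,0,0.123,-1.8,-35.4,0,0,0,0,0.123,-1.8,-35.4,0,0],
)

```text
clock: 8.07
tool_pos: [0.4976, -0.3102, 0.2225]
orientation: [-0.246, -3.129, -0.0]
force: [-0.0, 1.0, -3.6]
gripper_width: 0.176
gripper_force: 58.9
```

>>> carry_out(
  plan=[0,0,0,0,0,0,0,0,0,0,0,0,0,0,0,0,0,0,0,0,0],
)

```text
clock: 8.32
tool_pos: [0.4984, -0.3064, 0.2243]
orientation: [0.238, 3.133, 0.0]
force: [1.3, -0.2, -1.1]
gripper_width: 0.177
gripper_force: 58.8
```

Run:
```python
from h import *
rel([.4975,-.3075,.133],-.153+np.pi)
```

```text
t 8.32 turn [0.    0.    0.001] shift [ 0.07 -0.12  9.13] F [ 1.3 -0.2 -1.1] w 0.177 q [-0.28  0.33  0.19 -0.   -1.43 -1.44]
```

Lowering onto the cradles. I'll check the force before I open the fingers.

>>> carry_out(
  plan=[0,0,0,0.1,-0.1,2.5,0,0,0,0,0.1,-0.1,5,0,0,0,0,0.1,-0.1,7,0,0,0,0,0.1,-0.1,8,0,0,0,0,0.1,-0.1,8.6,0,0,0,0,0.1,-0.1,9,0,0,0,0,0.1,-0.1,9.1,0,0,0,0,0.1,-0.1,9.1,0,0,0,0,0.1,-0.1,9.1,0],
)

```text
clock: 9.07
tool_pos: [0.4977, -0.3085, 0.1344]
orientation: [0.24, 3.13, -0.001]
force: [0.3, -0.6, -1.0]
gripper_width: 0.177
gripper_force: 58.9
```

>>> carry_out(
  plan=[0,0,0,0,0,0.1,0,0,0,0,0,0,0.2,0,0,0,0,0,0,0.2,0,0,0,0,0,0,0.2,25,0,0,0,0,0,0.2,35,0,0,0,0,0,0.2,50,0,0,0,0,0,0.2,75,0,0,0,0,0,0.2,100,0,0,0,0,0,0.2,100,0,0,0,0,0,0.2,100,0,0,0,0,0,0.2,100,0,0,0,0,0,0.2,100],
)

```text
clock: 10.07
tool_pos: [0.497, -0.3083, 0.1313]
orientation: [-0.24, -3.132, -0.0]
force: [0.8, 1.3, -0.1]
gripper_width: 1.001
gripper_force: 0.0
```

>>> carry_out(
  plan=[0,0,0,0,0,-1,100,0,0,0,0,0,-3,100,0,0,0,0,0,-6,100,0,0,0,0,0,-9,100,0,0,0,0,0,-12,100,0,0,0,3,0,-14,100,0,0,0,7,0,-14,100,0,0,0,11,0,-14,100,0,0,0,15,0,-14,100,0,0,0,15,0,-14,100,0,0,0,15,0,-14,100],
)

```text
clock: 10.98
tool_pos: [0.3472, -0.2853, 0.2732]
orientation: [0.241, 3.129, -0.002]
force: [0.9, 0.0, 1.5]
gripper_width: 1.001
gripper_force: 0.0
```

Run:
```python
from h import *
import cv2
a=ctrl.camera("scene");print(ctrl.get_obs()["clock"])
cv2.imwrite("pics/d.png",a[:,:,::-1])
```

```text
11.0333
```

View pics/d.png

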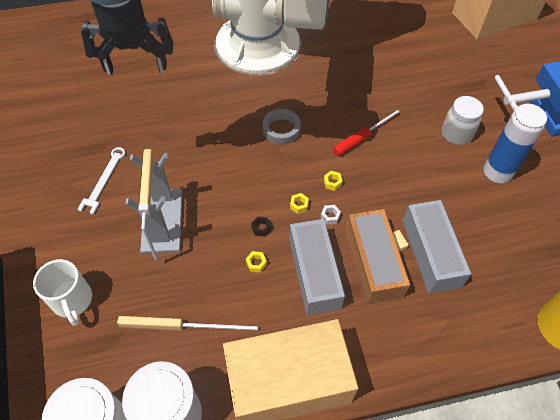

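The rod is back on its rest as before, with the handle around (147,180). The nut lies in front of the boxes at (331,214), the offcut hasn't moved from (400,240), and the gripper is clear.

```bash
python3 -c "
from workcell import ctrl
print(ctrl.finish_job())"
```

```text
the job is handed in; nothing more can be done
None
```

Job handed in at about 11 s of the 45 s allowed: the bare steel nut is out on the open bench with its centre about 36 mm in front of the boxes, the rod is back on its rest, and the offcut was not disturbed; no verdict came back.

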